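Start the dust extractor at the flute maker's bench

ROBOT

A 6-joint arm with a two-finger parallel gripper is mounted at the origin on the work surface. World frame = base frame: x ahead of the robot, y to its left, z up, the work surface at z = 0. Lengths are in mm, angles in rad, forces in N, time in s.
With the tool pointing down it reaches from about 350 to 775 mm from the base axis. Payload 7.3 kg.
Tool frame: the origin (TCP) lies at the very end of the fingers, on their centre line; the grasp point (between the pads) lies 19 mm behind it; z points along the fingers, y is the line along which they close (so a half turn about z gives the same grasp; the last joint's range is limited). The gripper opens to 92 mm and grips with 3 to 60 N. Pads are 19 mm wide; open, the fingers measure 130 mm over their backs; the gripper's body (75 mm by 190 mm) begins 47 mm behind the grasp point.
Start: joints at [-1.477, 0.342, 1.524, -0, 1.275, -0.146], TCP at [124.713, -509.992, 226.741] pointing down, gripper open.
Joint ranges: [-2.53, 2.53], [-0.77, 2.02], [0.04, 2.7], [-1, 4.14], [0.28, 2.66], [-3.11, 3.11]. Speed limits (rad/s): [2.57, 2.57, 3.14, 3.14, 3.14, 3.14].

INTERFACE

Orientations are given as [roll, pitch, yaw] about the fixed x, y, z axes, in that order (R = Rz(yaw) Ry(pitch) Rx(roll)).
In Python, from plant import bot gives the robot as it stands.
- The arm moves only by the tool jog_arm, never from a script. Its argument "targets" is a list of rows, each an object with "xyz": the shift along the tool's x, y, z as a fraction of full scale, a list of three; "spin": the turn about the tool's z as a fraction of full scale. In form: [{"xyz": [x, y, z], "spin": spin}, ...]. A call has exactly 10 rows; each row shifts and turns the commanded pose from where the row before left it, along the tool's axes as they then stand; what a row does not reach is not made up. Full scale, the value 1, is 80 mm for a shift and 0.1 rad for a turn. A row lasts 1/8 s, in which the tool goes at most 62.5 mm and 10.7 degrees, less where a joint would pass 70% of its speed; a pose out of reach is approached as far as the arm can. A call with a number of a shift or a turn outside -1 to 1 is refused whole. A call with a gripper value outside its range is refused whole. "gripper" is the opening in per cent of the stroke, from 0 (shut) to 100 (fully open), set as the call begins (left out, the last holds). The fingers move at their own pace and stop on an object; the grip force is fixed at half the most. Time passes only in rows, so rows that do not move let the fingers close, or fill a call up. It gives the time, the measured TCP pose, the force, the opening and the grip force at its end, in the units of the state.
- bot.get_obs(): the state, without advancing time (a new reading comes with each control period).
- bot.capture(name): name is "scene" or "top"; returns the picture (420x560x3 uint8, blue, green, red); there is no depth.
- bot.get_calibration(name): a dict with "vfov" (degrees; the focal length in pixels is half the picture's height over the tangent of half this angle, whatever the lens; pixels are square), "cx", "cy" (the principal point, pixels), "eye" and "rotation" of the camera in the world. Camera axes: x right, y down, z forward; pixel columns grow to the right and rows downward; lengths in mm; the calibration is good to about 2 mm. A picture is of the moment at which its call begins. get_calibration takes no time and is no camera call.
- bot.close_job(): hands the job in; it is judged then, once.
The state is a dict: "time": time; "joint_positions": joint angles; "dq": joint speeds; "tau": joint torques, N m; "tool_pos": TCP position; "tcp_rot": TCP orientation; "contact_force": force on the tool from outside, world axes, zero at the start; "moment": the same for the moment, N m; "grip_width": finger opening in mm; "finger_force": force on a finger pad.
Only numpy, scipy, OpenCV 4.12 (cv2) and the standard library are available. Lean on these libraries where they do the work, as an engineer would, in place of code of your own. Each camera call takes 0.05 s, during which the arm holds its last target. There are 200 camera calls.

TASK

Start the dust extractor from the grey control panel on the flute maker's bench: first tip the rocker switch over by pressing its raised end fully down, then push the rectangular bar key fully down so that it stays down, and last press the low round start button all the way in and let it spring back out. Only press and touch: do not press the mushroom-headed stop button, do not press the start button before the other two are down, and leave the tape roll, jar, knife case and bamboo offcut standing where they are.

Things in the scene. Friction and masses are not known exactly. Their poses are not given: they have to be found in the camera images.
- panel: Fixed grey box 130 (x) x 330 (y) x 50 high on the bench; origin: centre of its underside; x points away from the robot. On its top, in a row along y, 76 mm apart, in any order: four fixed black plates 96 (x) x 66 (y) x 8 thick (upper faces 58 mm above the bench), each with one light grey control at its centre, pressed downwards. The points have the panel's yaw.
- rocker (a joint): Angle of the rocker: light grey, 68 long (panel x) x 34 wide, two flat halves meeting in a shallow valley over the pivot, 66 mm above the bench. About 0 = off: near half (-x, to the robot) level, far half (+x) sloping up 0.44 rad, its end 14 mm high; 0.44 = on: far half level. No spring: turns against friction (0.07 N m, 2 to 5 N on the raised half), stays where left.
- rocker_pad (a point): Point on the upper face of the rocker's far (+x) half, 24 mm from the pivot: the place to press. It is about 76 mm above the bench when off (the end of that half 80 mm) and 66 mm when fully on.
- bar_key (a joint): Downward travel of the bar key: light grey rectangular key, 26 (panel x) x 54 (y), flat top. About 0 = up, its top 14 mm above its plate; 0.008 m = fully down. No spring: it moves against 4 N of friction and stays where left.
- bar_key_top (a point): Centre of the bar key's flat top, moving with it: about 72 mm above the bench when up, 64 mm when fully down.
- start_button (a joint): Downward travel of the start button: low light grey round button, 30 mm in diameter, flat top. 0 = out, 0.006 m = fully in. Spring return: 1.5 N to start moving, 5 N fully in.
- start_button_top (a point): Centre of the start button's flat top, moving with it: 70 mm above the bench when out, 64 mm when in.
- stop_button (a joint): Downward travel of the stop button: light grey mushroom head, 44 mm in diameter, on a 22 mm stem, the tallest of the four. 0 = out, 0.006 m = in; springs back, as light as the start button.
- stop_button_top (a point): Centre of the top of the mushroom head: 90 mm above the bench when out.
- tape_roll: Loose bystander, not part of the work. Roll of yellow tape lying flat: ring 100 in outer diameter, 76 inner, 45 high, on the bench beyond the panel. Origin: centre of its underside.
- knife_case: Loose bystander, not part of the work. Dark wooden knife case, 34 x 150 x 28 high, lying beyond the panel, its length roughly along the panel. Origin: centre of its underside.
- ink_jar: Loose bystander, not part of the work. Small glass jar with black cap, 44 in diameter, 50 high, standing between panel and robot. Origin: centre of its underside.
- tube_offcut: Loose bystander, not part of the work. Offcut of brown bamboo tube, 28 in diameter, 60 high, standing upright between panel and robot. Origin: centre of its underside.

How it is judged:
By the outcome, as a careful person would: the job done as asked, in the order asked, and still so for the second after the job is handed in, with the robot touching nothing.
It also fails if it takes over 40 s, if anything falls off the work surface, if the arm or the gripper's body presses on something with over 40 N, if the wrist force passes 120 N, or if a joint passes its speed limit or range.

## Working session

There is one attempt and no reset: what is moved stays moved. The work goes in short steps, Python scripts to look and compute and a tool call to move; the robot and the scene stay as the last step left them, time stands still between calls to the robot, and variables do not carry over. Pictures are saved under pics/ and viewed, at most 10 in all, crops included, and the job is handed in when it is done.

Besides the shell and the picture viewer there is one more tool, called after "Request:" as name(argument=value, ...), one argument or row to a line, values as JSON. jog_arm: Moves the arm, as the interface text tells. Shift numbers are shares of 80 mm and turn numbers shares of 0.1 rad, none past 1 either way. Its arguments: {"type":"object","properties":{"targets":{"type":"array","items":{"type":"object","properties":{"xyz":{"type":"array","items":{"type":"number"}},"spin":{"type":"number"}}}},"gripper":{"type":"number"}},"required":["targets"]}

```bash
mkdir -p pics
python3 - <<'E'
from plant import bot
import cv2
for n in("scene","top"):
    cv2.imwrite(f"pics/{n}0.png",bot.capture(n)); print(n,bot.get_calibration(n))
o=bot.get_obs(); print({k:o[k] for k in("time","tool_pos","tcp_rot","grip_width","contact_force")})
E
```

```text
scene {'vfov': 46.034063906611514, 'cx': 275.7101890378258, 'cy': 215.47402157568283, 'eye': array([1159.97287537, -288.43811676,  683.61200926]), 'rotation': array([-2.31593372, -0.01758836,  1.09919586])}
top {'vfov': 57.72593754216579, 'cx': 269.75532318916856, 'cy': 210.53116996768983, 'eye': array([510.97929344,   3.86802087, 840.49188217]), 'rotation': array([-3.04444076,  0.01401367, -1.56418395])}
{'time': 0.1, 'tool_pos': array([ 124.68141927, -509.61765668,  226.10882339]), 'tcp_rot': array([-3.14022812e+00, -2.02842654e-04,  2.39808607e-01]), 'grip_width': 91.78868838109794, 'contact_force': array([1.08792425, 0.20301386, 0.31680998])}
```

View pics/scene0.png

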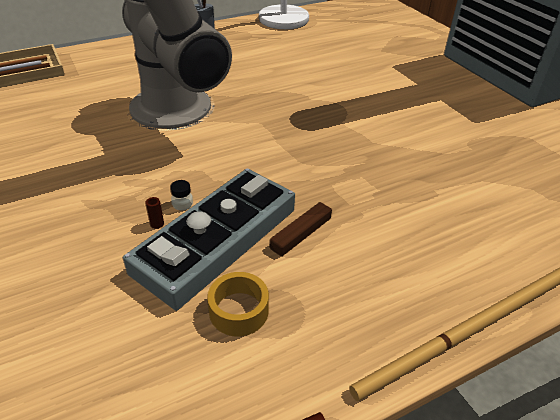

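View pics/top0.png

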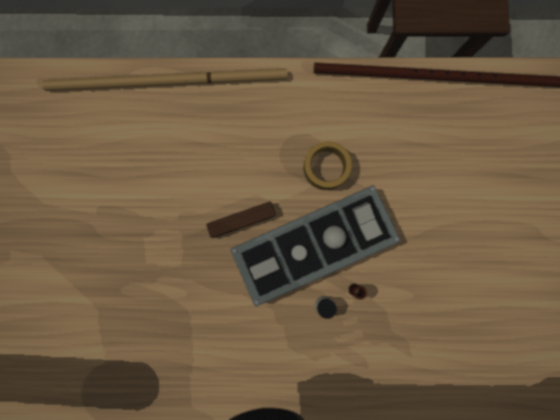

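The top view shows, from left to right: bar key ~(264,268), start ~(299,253), stop ~(334,237) and rocker ~(367,222). I'll enlarge it to read them more exactly.

Run:
```python
import cv2
a=cv2.imread("pics/top0.png")[180:310,220:410]
cv2.imwrite("pics/topc.png",cv2.resize(a,None,fx=4,fy=4,interpolation=cv2.INTER_CUBIC))
a=cv2.imread("pics/scene0.png")[160:310,115:305]
cv2.imwrite("pics/scenec.png",cv2.resize(a,None,fx=4,fy=4,interpolation=cv2.INTER_CUBIC))
```

```text
(no output)
```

View pics/topc.png

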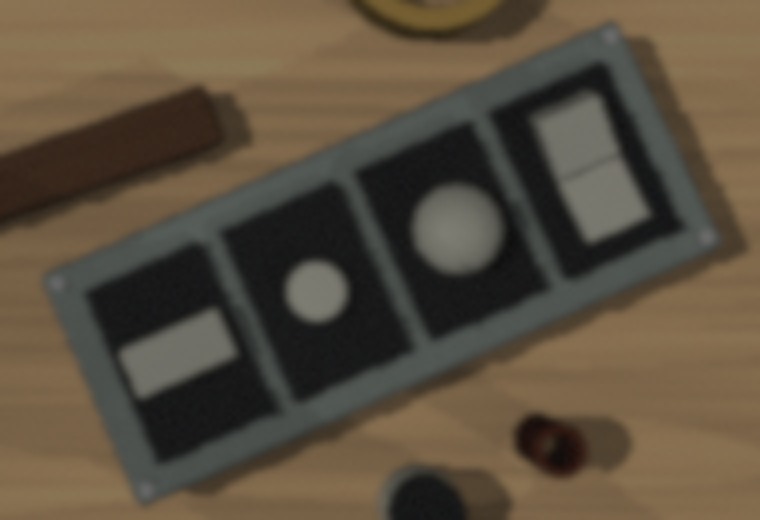

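View pics/scenec.png

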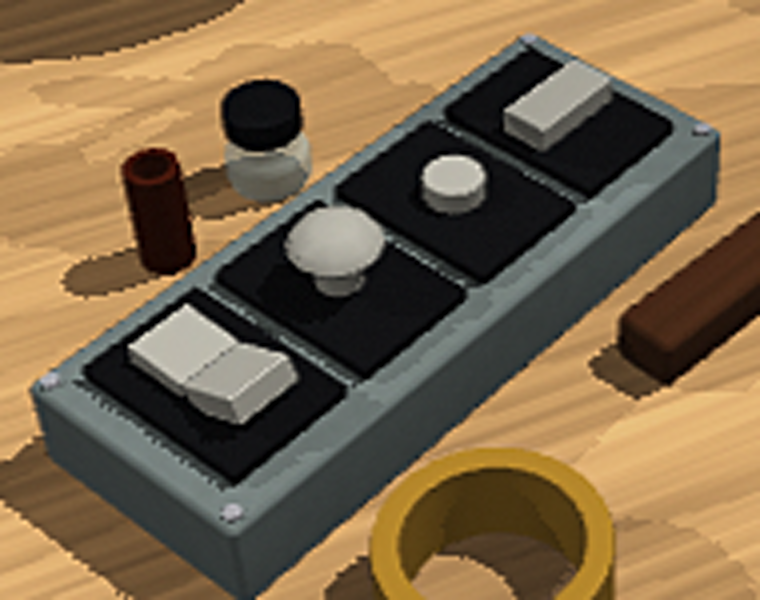

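The top crop shows the bar's top at crop (179,353), start at (316,291), the rocker valley at (590,166), and screws at the panel corners. The scene crop confirms it, with the far half of the rocker raised. I'll convert these to world positions with both cameras.

```bash
cat > h.py <<'E'
import numpy as np
from scipy.spatial.transform import Rotation as R
from plant import bot
def pos(n,u,v,z):
    c=bot.get_calibration(n); f=210/np.tan(np.radians(c["vfov"]/2))
    r=np.array(c["rotation"],float)
    M=R.from_euler("xyz",r).as_matrix()
    d=M@np.array([(u-c["cx"])/f,(v-c["cy"])/f,1]); e=c["eye"]
    return e+d*(z-e[2])/d[2]
E
python3 - <<'E'
from h import *
off={"top":(220,180),"scene":(115,160)}
P={"top":dict(screws=[(57,283),(146,490),(708,236),(610,35)],bar=[(118,350),(220,308),(239,353),(140,399)],start=[(316,291)],valley=[(560,178),(620,154)],stop=[(458,228)]),
"scene":dict(screws=[(531,40),(702,129),(232,512),(48,381)],bar=[(505,105),(570,61),(611,92),(545,136)],start=[(454,171)],valley=[(186,389),(245,345)],stop=[(335,235)])}
Z=dict(screws=50,bar=72,start=70,valley=66,stop=84)
for n in P:
  for k,l in P[n].items():
    q=np.array([pos(n,(a+.5)/4-.5+off[n][0],(b+.5)/4-.5+off[n][1],Z[k]) for a,b in l])
    print(n,k,q.mean(0).round(1),q[:,:2].round(0).tolist())
E
```

```text
top screws [518.  -78.3  50. ] [[505.0, 89.0], [400.0, 42.0], [531.0, -246.0], [636.0, -198.0]]
top bar [470.9  25.   72. ] [[472.0, 56.0], [493.0, 5.0], [471.0, -5.0], [448.0, 44.0]]
top start [501.9 -43.4  70. ] [[502.0, -43.0]]
top valley [ 565.8 -182.6   66. ] [[560.0, -167.0], [572.0, -198.0]]
top stop [ 533.5 -112.7   84. ] [[533.0, -113.0]]
scene screws [517.1 -76.   50. ] [[401.0, 45.0], [504.0, 91.0], [634.0, -196.0], [530.0, -244.0]]
scene bar [475.1  25.5  72. ] [[469.0, -0.0], [451.0, 43.0], [482.0, 51.0], [498.0, 8.0]]
scene start [500.8 -40.6  70. ] [[501.0, -41.0]]
scene valley [ 568.8 -179.2   66. ] [[576.0, -194.0], [562.0, -164.0]]
scene stop [ 532.5 -110.4   84. ] [[533.0, -110.0]]
```

Panel centre is about (517.5, -77), yaw 0.427. That gives rocker pivot (565,-181), bar (470.5,26) and start (502,-42.5). Next: close the fingers, align yaw and approach high.

Request:
jog_arm(
  gripper=0,
  targets=[
    {"xyz": [0, 0, 0], "spin": -0.94},
    {"xyz": [0, 0, 0], "spin": -0.93},
    {"xyz": [0.6, -0.12, 0], "spin": 0},
    {"xyz": [0.6, -0.12, 0], "spin": 0},
    {"xyz": [0.6, -0.12, 0], "spin": 0},
    {"xyz": [0.6, -0.12, 0], "spin": 0},
    {"xyz": [0.6, -0.12, 0], "spin": 0},
    {"xyz": [0.6, -0.12, 0], "spin": 0},
    {"xyz": [0.6, -0.12, 0], "spin": 0},
    {"xyz": [0, 0, 0], "spin": 0},
  ],
)

```text
time: 1.35
tool_pos: [404.6, -307.6, 226.3]
tcp_rot: [-3.141, -0.0, 0.431]
contact_force: [-0.4, -0.9, 0.5]
grip_width: 0.7
finger_force: 0.0
```

```bash
cat >> h.py <<'E'
def to(x,y,z):
    o=bot.get_obs(); p=o["tool_pos"]; M=R.from_euler("xyz",o["tcp_rot"]).as_matrix()
    print("t",o["time"],p.round(1),o["tcp_rot"].round(3),"F",o["contact_force"].round(1),"w",o["grip_width"],"shift mm",(M.T@(np.array([x,y,z])-p)).round(1))
E
python3 -c "
from h import *
to(582.9,-172.7,110)"
```

```text
t 1.35 [ 404.6 -307.6  226.3] [-3.141 -0.     0.431] F [-0.4 -0.9  0.5] w 0.7322083010956105 shift mm [218.3 -47.9 116.4]
```

Request:
jog_arm(
  targets=[
    {"xyz": [0.546, -0.12, 0], "spin": 0},
    {"xyz": [0.546, -0.12, 0], "spin": 0},
    {"xyz": [0.546, -0.12, 0], "spin": 0},
    {"xyz": [0.546, -0.12, 0], "spin": 0},
    {"xyz": [0.546, -0.12, 0], "spin": 0},
    {"xyz": [0, 0, 0.48], "spin": 0},
    {"xyz": [0, 0, 0.48], "spin": 0},
    {"xyz": [0, 0, 0.49], "spin": 0},
    {"xyz": [0, 0, 0], "spin": 0},
    {"xyz": [0, 0, 0], "spin": 0},
  ],
)

```text
time: 2.6
tool_pos: [582.2, -176.7, 112.1]
tcp_rot: [3.14, -0.001, 0.426]
contact_force: [0.3, 0.6, 0.3]
grip_width: 0.6
finger_force: 0.0
```

```bash
python3 -c "
from h import *
import cv2
to(582.9,-172.7,66)
a=bot.capture('scene')[110:310,95:305]
cv2.imwrite('pics/s1.png',cv2.resize(a,None,fx=3,fy=3,interpolation=cv2.INTER_CUBIC))"
```

```text
t 2.6 [ 582.2 -176.7  112.1] [ 3.14e+00 -1.00e-03  4.26e-01] F [0.3 0.6 0.3] w 0.63237454873766 shift mm [ 2.3 -3.4 46.1]
```

View pics/s1.png

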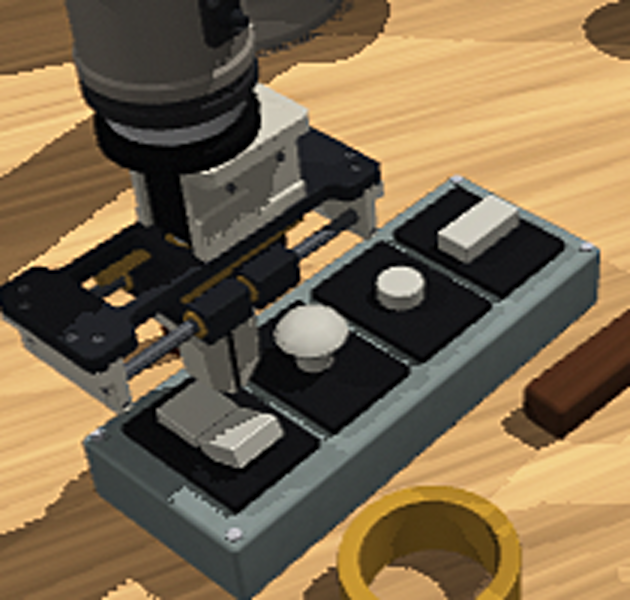

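The picture shows the fingers above the rocker at crop (225,380), with the body clear of the mushroom. Pressing down now.

Request:
jog_arm(
  targets=[
    {"xyz": [0.03, -0.04, 0.2], "spin": 0},
    {"xyz": [0, 0, 0.15], "spin": 0},
    {"xyz": [0, 0, 0.04], "spin": 0},
    {"xyz": [0, 0, 0.04], "spin": 0},
    {"xyz": [0, 0, 0.04], "spin": 0},
    {"xyz": [0, 0, 0.04], "spin": 0},
    {"xyz": [0, 0, 0.04], "spin": 0},
    {"xyz": [0, 0, 0.02], "spin": 0},
    {"xyz": [0, 0, 0], "spin": 0},
    {"xyz": [0, 0, 0], "spin": 0},
  ],
)

```text
time: 3.9
tool_pos: [583.2, -171.9, 66.2]
tcp_rot: [3.14, -0.001, 0.427]
contact_force: [0.5, 1.4, 9.2]
grip_width: 0.5
finger_force: 4.3
```

```bash
python3 -c "
from h import *
to(582.9,-172.7,66)"
```

```text
t 3.9 [ 583.2 -171.9   66.2] [ 3.14e+00 -1.00e-03  4.27e-01] F [0.5 1.4 9.2] w 0.5069497678336632 shift mm [-0.6  0.6  0.2]
```

Request:
jog_arm(
  targets=[
    {"xyz": [0, 0, 0.01], "spin": 0},
    {"xyz": [0, 0, 0.01], "spin": 0},
    {"xyz": [0, 0, 0], "spin": 0},
    {"xyz": [0, 0, 0], "spin": 0},
    {"xyz": [0, 0, 0], "spin": 0},
    {"xyz": [0, 0, 0], "spin": 0},
    {"xyz": [0, 0, 0], "spin": 0},
    {"xyz": [0, 0, 0], "spin": 0},
    {"xyz": [0, 0, 0], "spin": 0},
    {"xyz": [0, 0, 0], "spin": 0},
  ],
)

```text
time: 5.15
tool_pos: [583.3, -172.0, 66.1]
tcp_rot: [3.139, -0.002, 0.427]
contact_force: [-2.4, 3.7, 17.8]
grip_width: 0.7
finger_force: 9.1
```

Rocker is at its stop (force rises with no motion). Lift and go over to the bar key.

Request:
jog_arm(
  targets=[
    {"xyz": [0, 0, -0.3], "spin": 0},
    {"xyz": [0, 0, -0.5], "spin": 0},
    {"xyz": [-0.05, -0.57, 0], "spin": 0},
    {"xyz": [-0.05, -0.57, 0], "spin": 0},
    {"xyz": [-0.05, -0.57, 0], "spin": 0},
    {"xyz": [-0.05, -0.57, 0], "spin": 0},
    {"xyz": [-0.06, -0.56, 0], "spin": 0},
    {"xyz": [0, 0, 0.3], "spin": 0},
    {"xyz": [0, 0, 0], "spin": 0},
    {"xyz": [0, 0, 0], "spin": 0},
  ],
)

```text
time: 6.4
tool_pos: [469.9, 26.0, 103.8]
tcp_rot: [3.141, 0.0, 0.426]
contact_force: [0.2, 0.5, 0.4]
grip_width: 0.3
finger_force: 0.0
```

```bash
python3 -c "
from h import *
import cv2
to(470.7,26,64)
a=bot.capture('scene')[110:310,95:305]
cv2.imwrite('pics/s2.png',cv2.resize(a,None,fx=3,fy=3,interpolation=cv2.INTER_CUBIC))"
```

```text
t 6.4 [469.9  26.  103.8] [3.141 0.    0.426] F [0.2 0.5 0.4] w 0.2614972581117396 shift mm [ 0.7  0.3 39.8]
```

View pics/s2.png

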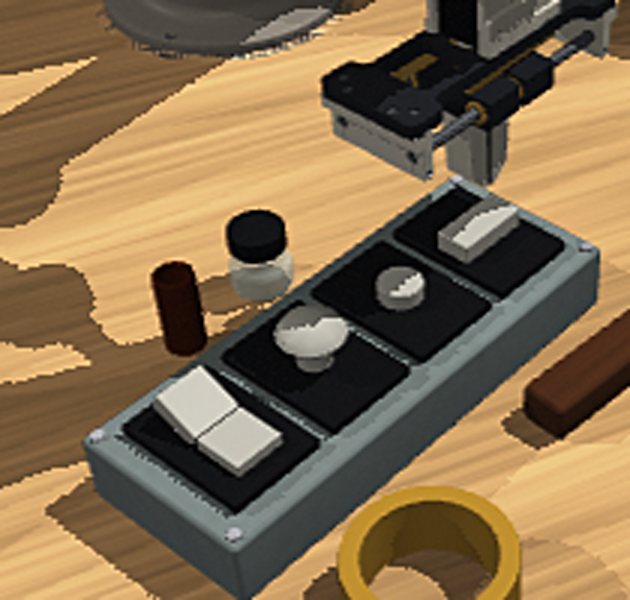

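The rocker at (220,415) has tipped, with its far half level, and the fingers are above the bar key. Now press the bar.

Request:
jog_arm(
  targets=[
    {"xyz": [0, 0, 0.2], "spin": 0},
    {"xyz": [0, 0, 0.14], "spin": 0},
    {"xyz": [0, 0, 0.04], "spin": 0},
    {"xyz": [0, 0, 0.04], "spin": 0},
    {"xyz": [0, 0, 0.04], "spin": 0},
    {"xyz": [0, 0, 0.03], "spin": 0},
    {"xyz": [0, 0, 0.02], "spin": 0},
    {"xyz": [0, 0, 0.01], "spin": 0},
    {"xyz": [0, 0, 0], "spin": 0},
    {"xyz": [0, 0, 0], "spin": 0},
  ],
)

```text
time: 7.7
tool_pos: [469.8, 26.3, 63.8]
tcp_rot: [3.14, -0.001, 0.427]
contact_force: [-8.1, -1.2, 23.5]
grip_width: 0.5
finger_force: 11.8
```

Bar is at its stop. Lift and move over the start button.

Request:
jog_arm(
  targets=[
    {"xyz": [0, 0, -0.2], "spin": 0},
    {"xyz": [0, 0, -0.3], "spin": 0},
    {"xyz": [0, 0.24, 0], "spin": 0},
    {"xyz": [0, 0.24, 0], "spin": 0},
    {"xyz": [0, 0.24, 0], "spin": 0},
    {"xyz": [0, 0.23, 0], "spin": 0},
    {"xyz": [0, 0, 0], "spin": 0},
    {"xyz": [0, 0, 0], "spin": 0},
    {"xyz": [0, 0, 0], "spin": 0},
    {"xyz": [0, 0, 0], "spin": 0},
  ],
)

```text
time: 8.95
tool_pos: [500.9, -42.2, 102.0]
tcp_rot: [3.142, -0.0, 0.428]
contact_force: [-0.6, 0.2, 0.2]
grip_width: 0.5
finger_force: 0.0
```

```bash
python3 -c "
from h import *
import cv2
to(501.7,-42.5,64)
a=bot.capture('scene')[110:310,95:305]
cv2.imwrite('pics/s3.png',cv2.resize(a,None,fx=3,fy=3,interpolation=cv2.INTER_CUBIC))"
```

```text
t 8.95 [500.9 -42.2 102. ] [ 3.142 -0.     0.428] F [-0.6  0.2  0.2] w 0.5052391284762363 shift mm [ 0.6  0.6 38. ]
```

View pics/s3.png

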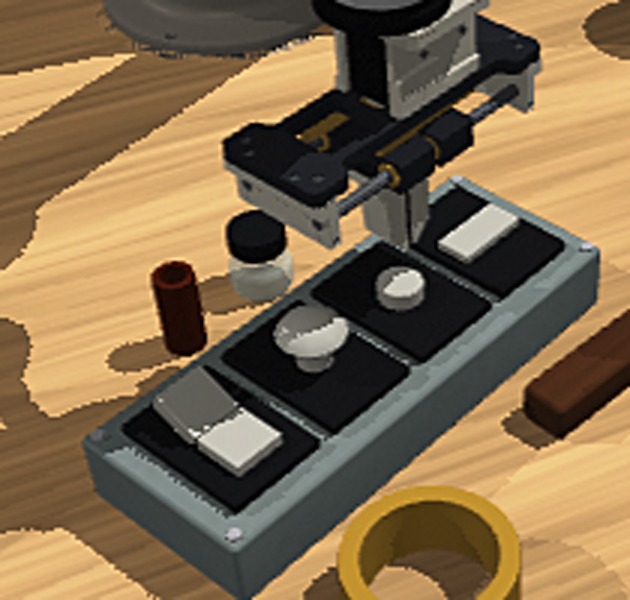

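The bar key at (478,233) is down and the fingers are above the start button. Pressing it, then lifting clear.

Request:
jog_arm(
  targets=[
    {"xyz": [0, 0, 0.2], "spin": 0},
    {"xyz": [0, 0, 0.14], "spin": 0},
    {"xyz": [0, 0, 0.04], "spin": 0},
    {"xyz": [0, 0, 0.04], "spin": 0},
    {"xyz": [0, 0, 0.03], "spin": 0},
    {"xyz": [0, 0, 0.02], "spin": 0},
    {"xyz": [0, 0, 0.02], "spin": 0},
    {"xyz": [0, 0, 0.01], "spin": 0},
    {"xyz": [0, 0, 0], "spin": 0},
    {"xyz": [0, 0, 0], "spin": 0},
  ],
)

```text
time: 10.25
tool_pos: [501.1, -42.6, 63.9]
tcp_rot: [3.141, -0.001, 0.427]
contact_force: [-7.6, 2.7, 21.6]
grip_width: 0.5
finger_force: 10.8
```

Fully in (63.9 mm, 21.6 N against a 5 N spring). Lifting.

Request:
jog_arm(
  targets=[
    {"xyz": [0, 0, -0.2], "spin": 0},
    {"xyz": [0, 0, -0.4], "spin": 0},
    {"xyz": [0, 0, -0.5], "spin": 0},
    {"xyz": [0, 0, -0.4], "spin": 0},
    {"xyz": [0, 0, 0], "spin": 0},
    {"xyz": [0, 0, 0], "spin": 0},
    {"xyz": [0, 0, 0], "spin": 0},
    {"xyz": [0, 0, 0], "spin": 0},
    {"xyz": [0, 0, 0], "spin": 0},
    {"xyz": [0, 0, 0], "spin": 0},
  ],
)

```text
time: 11.5
tool_pos: [501.0, -42.7, 181.7]
tcp_rot: [-3.141, 0.0, 0.427]
contact_force: [0.3, -0.1, 0.1]
grip_width: 0.2
finger_force: 0.0
```

```bash
python3 -c "
from h import *
import cv2
to(501.7,-42.5,64)
a=bot.capture('scene')[160:310,95:305]
cv2.imwrite('pics/s4.png',cv2.resize(a,None,fx=3.8,fy=3.8,interpolation=cv2.INTER_CUBIC))"
```

```text
t 11.5 [501.  -42.7 181.7] [-3.141  0.     0.427] F [ 0.3 -0.1  0.1] w 0.16095039686408597 shift mm [7.000e-01 1.000e-01 1.177e+02]
```

View pics/s4.png

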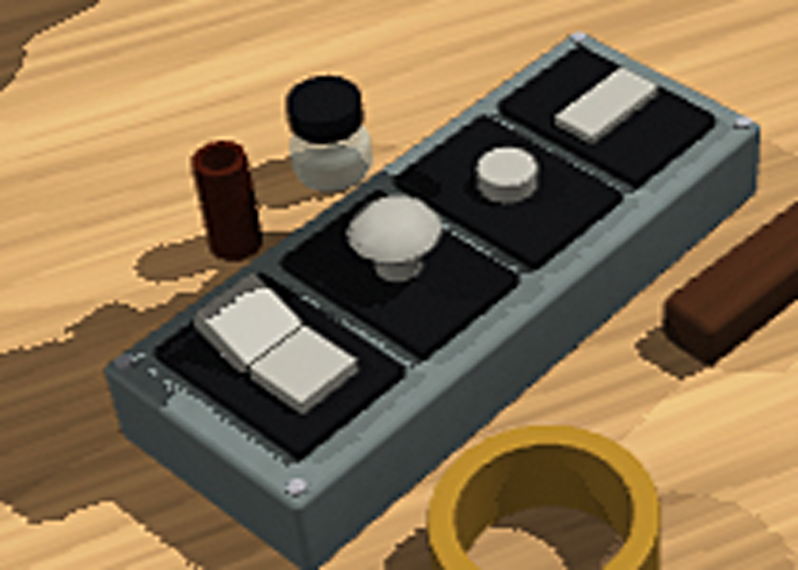

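The rocker is on (305,365), the bar key is down (605,103), the start button is back out (507,172), and the bystanders haven't moved. Handing in.

```bash
python3 -c "
from plant import bot
print(bot.close_job())"
```

```text
the job is handed in; nothing more can be done
None
```

I tipped the rocker on, pushed the bar key down, and pressed and released the start button, in that order. I didn't touch the stop button or the loose items. The job was handed in at about 11.5 s; no verdict came back.

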